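Close and clamp the plate-sealing jig

TASK

Swing the open cover of the plate-sealing jig over and lower it gently onto its stop over the well plate, without letting it fall shut. Then push the toggle clamp's handle over and down past its over-centre point until the clamp is locked on the cover, and let go. Leave the other things on the bench where they are.

Things in the scene. Friction and masses are not known exactly. Their poses are not given: they have to be found in the camera images.
- jig: The plate-sealing jig, fixed to the bench; origin under the centre of its nest. z up, x towards the cover's hinge (roughly away from the robot, yaw within 0.3 rad), y towards the clamp. Aluminium base plate 12 mm thick, from -60 to 100 mm in x, -85 to 185 mm in y; on it a white 96-well plate in a grey nest (top 40 mm above the bench).
- cover_hinge (a point): Middle of the cover's hinge axis on the jig, 64 mm along the jig's x from its origin, 46 mm above the bench. Axes as the jig's: the hinge axis is y, the closed cover lies towards -x.
- cover (a joint): Angle of the grey cover plate (103 x 136 mm, 10 mm thick, about 0.4 kg) about the hinge, rad: 0 closed, level on its stop over the well plate; 1.57 upright; starts at about 1.7 to 1.92, leaning back past upright, kept there by friction or its back stop (1.92). Let go on the closed side of upright, it falls shut by its weight.
- cover_bar (a point): Centre of the round steel bar of the cover's bow handle: 10 mm thick, parallel to the hinge and 150 mm from it, 96 mm long, 32 mm of free gap to the cover's edge. At angle a it lies 150*cos(a) mm to -x of the hinge and 150*sin(a) mm above it: closed, 46 mm above the bench, clear of the base plate. The frame turns with the cover, y along the bar. Being round, the bar can turn between fingers that pinch it.
- handle_pivot (a point): Pivot of the toggle clamp's handle on the jig: 140 mm along the jig's y from its origin, 60 mm above the bench; axes as the jig's, the pivot axis is x. The clamp stands beside the cover between two steel cheeks whose tops are 72 mm above the bench.
- clamp_handle (a joint): Angle of the clamp handle, rad: 0 upright, open (starts at about 0.1); grows as the handle is pushed over along the jig's +y, away from the cover, and down; 1.5 is its stop, nearly level: locked. A toggle load resists and pushes back, most at about 0.7 (roughly 9 N at the grip's middle), up to the over-centre point at about 1.25; beyond it snaps to the stop and stays. Released before, it springs back.
- handle_grip (a point): Centre of the black rubber grip of the clamp handle, 108 mm from the pivot; grip 72 mm long, 26 mm wide (along the pivot axis), 18 mm thick in the direction of the swing, its end 144 mm from the pivot. Upright it reaches from 132 to 204 mm above the bench; locked, its centre is about 68 mm above the bench. Frame: z along the handle away from the pivot, y to the side to which it is pushed.
- clamp_pad (a point): Underside of the rubber pad (20 mm across) on the spindle of the clamp's holding arm. The arm pivots on the jig 15 mm nearer the cover than the handle, 65 mm above the bench, and is 75 mm long; open, it stands up next to the handle on the cover's side, its top at most 150 mm above the bench. It swings down with the handle and ends pressing on the closed cover.
- wash_bottle: Bystander: white plastic bottle with a grey cap, 60 mm across, 160 mm tall; origin at the centre of its underside. Leave it alone.
- beaker: Bystander: open glass beaker, 72 mm across, 85 mm tall; origin at the centre of its underside. Leave it alone.
- dish_stack: Bystander: stack of three white culture dishes, 88 mm across, 42 mm tall; origin at the centre of its underside. Leave it alone.
- tip_box: Bystander: grey box of white pipette tips, 85 x 122 mm, 56 mm tall; origin at the centre of its underside. Leave it alone.
- tube_rack: Bystander: white rack with capped tubes, 80 x 180 mm, 89 mm tall; origin at the centre of its underside. Leave it alone.
- carton: Bystander: plain white paper carton, 90 x 140 x 55 mm; origin at the centre of its underside. Leave it alone.

How it is judged (in metres and radians):
On the way, in this order (a step that is already met when the one before it is completed fails the run):
1. the cover lies closed on its stop, the clamp still open (value of joint cover below 0.04 rad and value of joint clamp_handle below 1 rad), for 0.2 s.
2. the clamp handle is pushed past its over-centre point to the locked position (value of joint clamp_handle above 1.42 rad), for 0.2 s.
At the end, for the whole second after the job is handed in: the cover is closed on its stop (within 0.04 rad), the clamp handle is locked past its over-centre point (above 1.42 rad), both at rest (value of joint cover below 0.04 rad and value of joint clamp_handle above 1.42 rad and velocity of joint each of clamp_handle, cover below 0.1 rad/s); the robot touches nothing.
It fails at once if the cover falls shut (in the last 0.2 rad, 30 mm at the bar, it moves faster than 2.1 rad/s, about 0.3 m/s at the bar) (value of joint cover below 0.2 rad and velocity of joint cover below -2.1 rad/s).
It fails at once if a bystander is moved by more than 30 mm (distance of any of wash_bottle, beaker, dish_stack, tip_box, tube_rack, carton from where it was at the start of the episode above 0.03 m).
It also fails if it takes over 53 s, if anything falls off the work surface, if the arm or the gripper's body presses on something with over 40 N, if the wrist force passes 120 N, or if a joint passes its speed limit or range.

ROBOT

A 7-joint arm with a two-finger parallel gripper is mounted at the origin on the work surface. World frame = base frame: x ahead of the robot, y to its left, z up, the work surface at z = 0. Lengths are in m, angles in degrees, forces in N, time in s.
With the tool pointing down it reaches from about 0.425 to 0.875 m from the base axis. Payload 4.7 kg.
Tool frame: the origin (TCP) lies at the very end of the fingers, on their centre line; the grasp point (between the pads) lies 19 mm behind it; z points along the fingers, y is the line along which they close (so a half turn about z gives the same grasp; the last joint's range is limited). The gripper opens to 87 mm and grips with 3 to 60 N. Pads are 19 mm wide; open, the fingers measure 117 mm over their backs; the gripper's body (75 mm by 190 mm) begins 51 mm behind the grasp point.
Start: joints at [68.703, 18.392, -4.016, 83.108, 1.295, 78.541, -3.26], TCP at [0.245, -0.602, 0.223] pointing down, gripper open.
Joint ranges: [-163.93, 163.93], [-17.29, 119.83], [-79.2, 71.16], [3.27, 140.29], [-89.18, 269.18], [5.43, 117.66], [-154.24, 154.24]. Speed limits (degrees/s): [147.25, 147.25, 180, 180, 180, 180, 180].

INTERFACE

Orientations are given as [roll, pitch, yaw] about the fixed x, y, z axes, in that order (R = Rz(yaw) Ry(pitch) Rx(roll)).
In Python, from cell import get_obs, read_camera, sign_off, silhouettes gives the robot as it stands.
- The arm moves only by the tool play_rows, never from a script. Its argument "steps" is a list that holds one entry, the list of rows, each a list of 7 numbers: the shift along the tool's x, y, z in m, then the turn, a rotation vector about the tool's x, y, z in rad, then the finger opening in m, from 0 to 0.087. A call has 1 to 12 rows; each row shifts and turns the commanded pose from where the row before left it, along the tool's axes as they then stand; what a row does not reach is not made up. A row lasts 1/10 s, in which the tool goes at most 50 mm and 8.59 degrees, less where a joint would pass 70% of its speed; a pose out of reach is approached as far as the arm can. A call is refused whole if a number of a shift passes 0.05 or a number of a turn 0.15, either way. A call with a gripper value outside its range is refused whole. The fingers move at their own pace and stop on an object; "force" is the grip in N (left out, the last holds). Time passes only in rows, so rows that do not move let the fingers close. It gives the time, the measured TCP pose, the force, the opening and the grip force at its end, in the units of the state.
- get_obs(): the state, without advancing time (a new reading comes with each control period).
- read_camera(name): name is "scene" or "top" or "wrist"; returns a dict with "frame" (384x512x3 uint8, red, green, blue), "intrinsics" (3x3 intrinsics, pixels), "view" (4x4, takes a point from world to camera coordinates). Camera axes: x right, y up, looking along -z (the intrinsics and any distortion apply to the point x, -y, -z); pixel columns grow to the right and rows downward; lengths in m; the calibration is good to about 2 mm. A picture is of the moment at which its call begins. There is no depth.
- sign_off(): hands the job in; it is judged then, once.
Trained networks look in the newest picture that a camera, given by its name, has taken for a name from the list of things; names that differ only in an ending like _2 or _b are one class to them, and where a whole thing is asked for, a point or a joint stands for the part that bears it (a point fixed in the world has none). Each returns a list of dicts, best first, with "p" (0 to 1); they miss things now and then, are a little off and sometimes report something else, mostly with a low value. They report only what shows in the picture. A call takes as long as a camera call.
- silhouettes(camera, name): "pixels" (384x512 bool, what is visible of it) and "extent" ([left, top, right, bottom] in pixels, round what is visible of it).
The state is a dict: "time_s": time; "qpos": joint angles; "joint_velocities": joint speeds; "effort": joint torques, N m; "tool_pos": TCP position; "tool_rot": TCP orientation; "force": force on the tool from outside, world axes, zero at the start; "wrist_torque": the same for the moment, N m; "grip_width": finger opening in m; "grasp_force": force on a finger pad.
Only numpy, scipy, OpenCV 4.12 (cv2) and the standard library are available. Lean on these libraries where they do the work, as an engineer would, in place of code of your own. Each camera call takes 0.05 s, during which the arm holds its last target. There are 200 camera calls.

## Working session

There is one attempt and no reset: what is moved stays moved. The work goes in short steps, Python scripts to look and compute and a tool call to move; the robot and the scene stay as the last step left them, time stands still between calls to the robot, and variables do not carry over. Pictures are saved under pics/ and viewed, at most 10 in all, crops included, and the job is handed in when it is done.

Besides the shell and the picture viewer there is one more tool, called after "Emit:" by a JSON object that holds its "method" and its "body". play_rows: Moves the arm, as the interface text tells. Its arguments: {"type":"object","properties":{"steps":{"type":"array","items":{"type":"array","items":{"type":"array","items":{"type":"number"}}}},"force":{"type":"number"}},"required":["steps"]}

```bash
ls; mkdir -p pics; python3 - <<'E'
from cell import *
import cv2,numpy as np
o=get_obs();print(o['tool_pos'],o['tool_rot'],o['time_s'])
ims=[]
for c in ['scene','top']:
    r=read_camera(c);ims.append(r['frame']);np.savez('cal_'+c,K=r['intrinsics'],V=r['view']);print(c,r['intrinsics'].tolist() if hasattr(r['intrinsics'],'tolist') else r['intrinsics'],np.round(r['view'],3).tolist(),[k for k in r])
    for n in ['jig','cover','cover_bar','clamp_handle','handle_grip','clamp_pad']:
        for s in silhouettes(c,n)[:2]:
            ys,xs=np.nonzero(s['pixels']);print(c,n,round(s['p'],2),s['extent'],xs.mean().round(1),ys.mean().round(1),len(xs))
for i,n in enumerate(['scene','top']): cv2.imwrite(f'pics/{n}0.png',cv2.resize(ims[i][:,:,::-1],(768,576)))
E
```

```text
pics
[ 0.24431198 -0.60174373  0.2214659 ] [-1.79892126e+02  8.47841741e-03  2.21045912e+01] 0.0
scene [[453.42691631046097, 0.0, 249.95439419801485], [0.0, 453.42691631046097, 190.3626453976706], [0.0, 0.0, 1.0]] [[-0.859, 0.512, 0.019, 0.465], [-0.302, -0.535, 0.789, 0.065], [0.415, 0.672, 0.614, -1.952], [0.0, 0.0, 0.0, 1.0]] ['frame', 'intrinsics', 'view']
scene jig 0.82 [191.7, 153.1, 252.8, 227.1] 224.0 199.3 2182
scene jig 0.53 [202.0, 123.9, 236.6, 154.8] 217.5 138.7 677
scene cover 0.59 [192.7, 154.1, 218.6, 197.5] 204.1 175.4 179
scene cover_bar 0.63 [194.1, 157.6, 212.9, 190.5] 201.3 169.8 78
scene clamp_handle 0.75 [235.3, 172.7, 243.3, 206.3] 237.8 187.4 207
scene clamp_handle 0.6 [218.1, 154.0, 238.9, 178.3] 228.6 165.4 374
scene handle_grip 0.67 [235.7, 175.1, 240.0, 206.1] 237.8 189.1 159
scene clamp_pad 0.53 [234.0, 176.8, 234.9, 184.2] 233.0 182.5 2
top [[386.39475289686334, 0.0, 257.5356658401666], [0.0, 386.39475289686334, 187.48135662831842], [0.0, 0.0, 1.0]] [[-0.046, -0.999, 0.006, 0.005], [0.979, -0.044, 0.199, -0.558], [-0.199, 0.015, 0.98, -1.621], [0.0, 0.0, 0.0, 1.0]] ['frame', 'intrinsics', 'view']
top jig 0.85 [246.7, 156.5, 313.6, 203.5] 280.7 179.9 2442
top cover 0.88 [277.5, 150.2, 313.5, 171.8] 293.3 163.7 564
top cover_bar 0.73 [276.9, 150.5, 308.9, 175.0] 293.0 164.9 525
top cover_bar 0.16 [119.1, 210.0, 156.5, 241.9] 137.2 223.9 783
top handle_grip 0.4 [256.7, 169.1, 260.1, 181.8] 256.2 176.6 34
top handle_grip 0.24 [320.8, 168.3, 341.6, 186.5] 330.9 178.3 218
```

View pics/scene0.png

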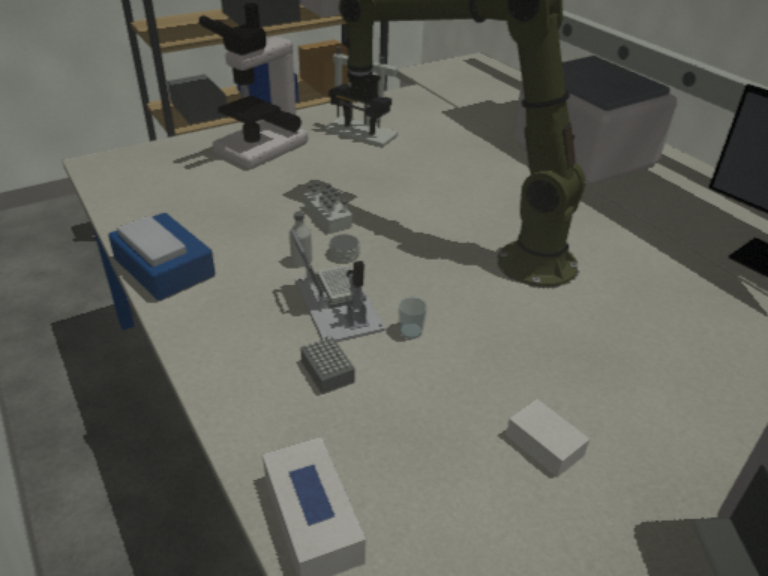

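View pics/top0.png

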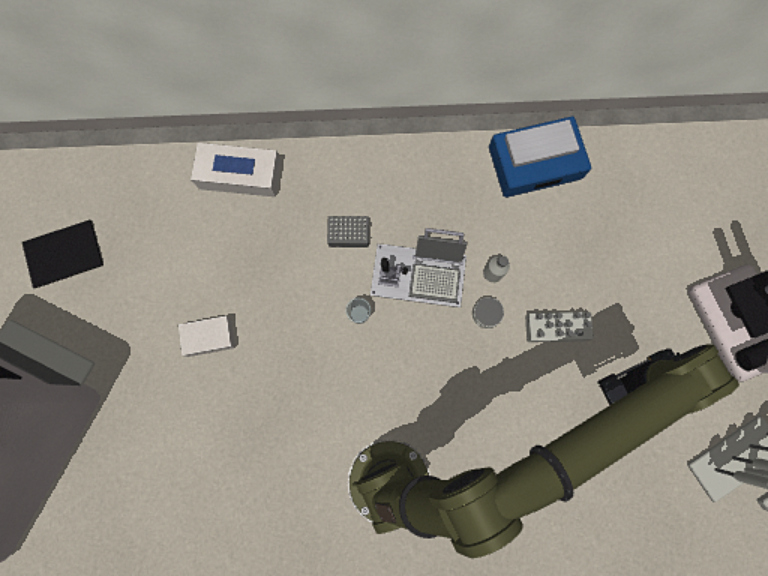

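The scene view shows the open cover, leaning back, at about (320,275) and the black clamp grip at (357,272). In the top view, the base corners are near (378,243), (372,303) and (462,307). The beaker is at (360,308), the tip box at (349,230), the bottle at (497,268) and the dishes at (488,310).

```bash
cat > h.py <<'E'
import numpy as np
from scipy.optimize import least_squares
def proj(K,V,P):
    c=np.c_[P,np.ones(len(P))]@V.T; p=np.c_[c[:,0],-c[:,1],-c[:,2]]@K.T
    return p[:,:2]/p[:,2:]
def jig2w(p,P):
    c,s=np.cos(p[2]),np.sin(p[2]);P=np.asarray(P,float)
    return np.c_[p[0]+c*P[:,0]-s*P[:,1],p[1]+s*P[:,0]+c*P[:,1],P[:,2]]
def fit(obs,p0):  # obs: list of (K,V,P_jig,uv)
    f=lambda p:np.concatenate([(proj(K,V,jig2w(p,P))-uv).ravel() for K,V,P,uv in obs])
    r=least_squares(f,p0,loss='soft_l1');return r.x,f(r.x)
E
python3 - <<'E'
from h import *
import cv2
from cell import *
t=np.load('cal_top.npz');s=np.load('cal_scene.npz')
P=np.array([[.1,.185,.012],[-.06,.185,.012],[-.06,-.085,.012]])
uv=np.array([[378,243],[372,303],[462,307]])/1.5
P2=np.array([[-.06,.185,.012],[.1,.185,.012]]);uv2=np.array([[383,328],[326,340]])/1.5
x,r=fit([(t['K'],t['V'],P,uv),(s['K'],s['V'],P2,uv2)],[.6,0,0]);print(x,r.round(1))
for n,z in [('beaker',.04),('tip_box',.05),('wash_bottle',.08),('dish_stack',.03)]:
    read_camera('top') if n=='beaker' else 0
    q=silhouettes('top',n)
    if q:
        e=q[0]['extent'];c=np.array([(e[0]+e[2])/2,(e[1]+e[3])/2])
        g=least_squares(lambda w:(proj(t['K'],t['V'],np.array([[w[0],w[1],z]]))-c).ravel(),[.6,0]).x
        d=g-x[:2];cc,ss=np.cos(x[2]),np.sin(x[2]);print(n,q[0]['p'],g.round(3),'jig',cc*d[0]+ss*d[1],-ss*d[0]+cc*d[1])
for a in (1.7,1.9):print(a,jig2w(x,[[.064-.15*np.cos(a),0,.046+.15*np.sin(a)]]))
print(jig2w(x,[[-.086,0,.046],[0,.14,.06]]))
r=read_camera('wrist');print(np.round(r['view'],3).tolist(),r['intrinsics'].tolist()); print(get_obs()['qpos'])
E
```

```text
[ 0.55378648 -0.16612468 -0.16732221] [-0.1  0.5 -0.6 -4.9  0.  -0.2  1.9 -2.2 -0.6 -0.4]
beaker 0.59 [0.478 0.066] jig -0.11304751523049558 0.21660764634333404
tip_box 0.78 [0.723 0.084] jig 0.12519505887638296 0.2753196087376142
wash_bottle 0.61 [ 0.578 -0.343] jig 0.053308332205614664 -0.17009391085131162
dish_stack 0.76 [ 0.446 -0.315] jig -0.08160267240437363 -0.16459297293923206
1.7 [[ 0.63594944 -0.18000211  0.19474972]]
1.9 [[ 0.66470886 -0.18485962  0.18794501]]
[[ 0.46898754 -0.15180202  0.046     ]
 [ 0.57710244 -0.02807988  0.06      ]]
[[0.376, -0.927, 0.0, -0.65], [0.885, 0.359, -0.297, 0.035], [0.276, 0.112, 0.955, -0.391], [0.0, 0.0, 0.0, 1.0]] [[337.22967779475545, 0.0, 260.3482757000814], [0.0, 337.22967779475545, 187.70232932756932], [0.0, 0.0, 1.0]]
[68.70262925 18.39092783 -4.01737532 83.10853442  1.29186798 78.53937941
 -3.25911896]
```

Emit:
{"method": "play_rows", "body": {"steps": [[[0,0,-0.026,0,0,-0.144,0.05],[0,0,-0.026,0,0,-0.144,0.05],[0,0,-0.026,0,0,-0.144,0.05],[0,0,-0.026,0,0,-0.144,0.05],[0,0,-0.026,0,0,-0.144,0.05],[0,0,-0.026,0,0,-0.144,0.05],[0,0,-0.026,0,0,-0.144,0.05]]]}}

```text
time_s: 1.7
tool_pos: [0.2445, -0.6021, 0.4058]
tool_rot: [180.0, 0.0, 80.2]
force: [-0.3, -0.2, -0.8]
grip_width: 0.051
grasp_force: 0.0
```

Emit:
{"method": "play_rows", "body": {"steps": [[[0.046,0.0175,0,0,0,0,0.05],[0.046,0.0175,0,0,0,0,0.05],[0.046,0.0175,0,0,0,0,0.05],[0.046,0.0175,0,0,0,0,0.05],[0.046,0.0175,0,0,0,0,0.05],[0.046,0.0175,0,0,0,0,0.05],[0.046,0.0175,0,0,0,0,0.05],[0.046,0.0175,0,0,0,0,0.05],[0.046,0.0175,0,0,0,0,0.05],[0.046,0.0175,0,0,0,0,0.05],[0.046,0.0175,0,0,0,0,0.05],[0,0,0,0,0,0,0.05]]]}}

```text
time_s: 2.9
tool_pos: [0.5258, -0.1291, 0.4049]
tool_rot: [179.9, -0.2, 80.6]
force: [0.2, 0.6, 0.2]
grip_width: 0.0502
grasp_force: 0.0
```

```bash
python3 - <<'E'
from cell import *
import cv2,numpy as np
o=get_obs();print(o['tool_pos'],o['tool_rot'],o['time_s'],o['qpos'])
r=read_camera('wrist');np.savez('cal_w1',K=r['intrinsics'],V=r['view'])
cv2.imwrite('pics/w1.png',cv2.resize(r['frame'][:,:,::-1],(768,576)))
for n in ['jig','cover','cover_bar','clamp_handle','handle_grip','clamp_pad']:
    for s in silhouettes('wrist',n)[:1]:
        ys,xs=np.nonzero(s['pixels']);print(n,round(s['p'],2),s['extent'],xs.mean().round(1),ys.mean().round(1),len(xs))
E
```

```text
[ 0.52575097 -0.12912656  0.40487583] [179.91806335  -0.23431574  80.64000326] 2.9 [ 42.98645139   5.60190757 -34.77719494  78.77076689   2.9783247
  96.52821644  -0.67896925]
jig 0.78 [251.2, 33.1, 395.5, 222.3] 307.9 123.5 20346
cover 0.88 [318.4, 113.8, 395.2, 223.4] 353.4 166.3 5325
cover_bar 0.84 [323.8, 110.7, 394.4, 220.5] 353.5 166.5 5359
clamp_handle 0.96 [282.9, 27.5, 310.5, 62.6] 296.1 43.8 752
handle_grip 0.73 [285.1, 27.8, 311.7, 60.2] 296.1 43.6 710
clamp_pad 0.97 [278.9, 62.7, 297.6, 104.7] 290.1 80.6 731
```

View pics/w1.png

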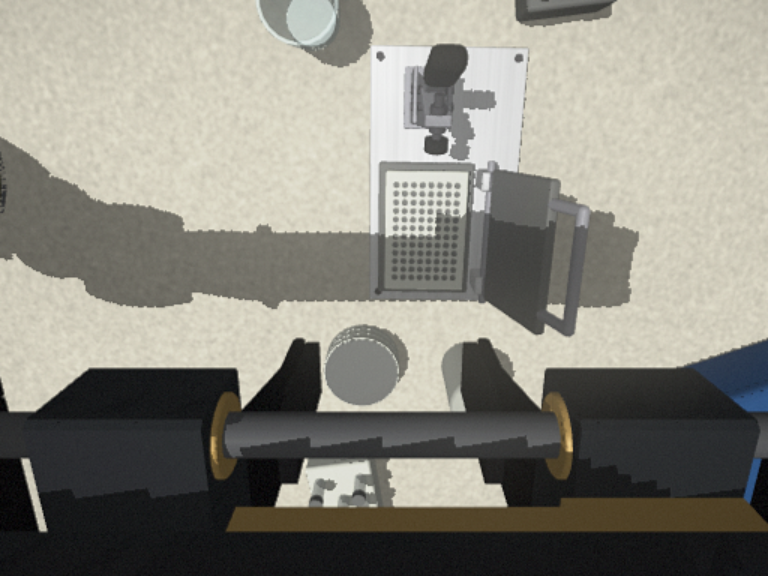

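The wrist view shows the jig from above. The base corners are at (372,46), (527,48) and (370,299). The bar of the leaning cover runs from about (584,208) to (570,330), and the grip top is at (447,60).

```bash
cat >> h.py <<'E'
def bar(a,y=0): return [.064-.15*np.cos(a),y,.046+.15*np.sin(a)]
def grip(a,r=.108): return [0,.14+r*np.sin(a),.06+r*np.cos(a)]
E
python3 - <<'E'
from h import *
w=np.load('cal_w1.npz');K,V=w['K'],w['V']
P=np.array([[-.06,.185,.012],[.1,.185,.012],[-.06,-.085,.012]]);uv=np.array([[372,46],[527,48],[370,299]])/1.5
x,r=fit([(K,V,P,uv)],[.55,-.17,-.1]);print(x,r.round(1))
ub=np.array([[584,208],[570,330]])/1.5
ug=np.array([447,50])/1.5
f=lambda p:np.r_[(proj(K,V,jig2w(p,P))-uv).ravel(),(proj(K,V,jig2w(p,[bar(p[3],.048),bar(p[3],-.048)]))-ub).ravel()]
s=least_squares(f,np.r_[x,1.8]);print(s.x,f(s.x).round(1))
x=s.x
print('bar',jig2w(x,[bar(x[3])]),'hinge',jig2w(x,[[.064,0,.046]]),'closed',jig2w(x,[bar(0)]))
print('gripproj',(proj(K,V,jig2w(x,[grip(.1,.144),grip(.1,.072)]))*1.5).round(),'pad', )
print('hole corners',(proj(K,V,jig2w(x,[[-.06,-.085,.012],[.06,0,.046]]))*1.5).round())
np.save('jig',x)
E
```

```text
[ 0.55927997 -0.16210659 -0.17748344] [-1.2 -0.3  1.7 -0.1 -0.1  0.7]
[ 0.55983705 -0.16113499 -0.17098635  1.85716426] [-1.7 -0.8  1.3 -1.3  0.4  0.4  0.1  1.7 -0.1 -0.1]
bar [[ 0.66465638 -0.1792344   0.18989142]] hinge [[ 0.62290376 -0.17202487  0.046     ]] closed [[ 0.47509115 -0.14650171  0.046     ]]
gripproj [[450.  52.]
 [439.  74.]] pad
hole corners [[371. 300.]
 [484. 234.]]
```

Emit:
{"method": "play_rows", "body": {"steps": [[[-0.0045,0.0242,0.0275,0,0,0,0.05],[-0.0045,0.0242,0.0275,0,0,0,0.05],[-0.0045,0.0242,0.0275,0,0,0,0.05],[-0.0045,0.0242,0.0275,0,0,0,0.05],[-0.0045,0.0242,0.0275,0,0,0,0.05],[-0.0045,0.0242,0.0275,0,0,0,0.05],[0,0,0,0,0,0,0.05]]]}}

```text
time_s: 3.95
tool_pos: [0.6601, -0.1928, 0.2327]
tool_rot: [-179.5, -0.1, 79.7]
force: [-1.0, -0.4, -0.7]
grip_width: 0.0499
grasp_force: 0.0
```

```bash
python3 - <<'E'
from cell import *
from h import *
import cv2
o=get_obs();print(o['tool_pos'],o['tool_rot'],o['time_s'],o['qpos'])
r=read_camera('wrist');np.savez('cal_w2',K=r['intrinsics'],V=r['view'])
x=np.load('jig.npy');im=cv2.resize(r['frame'][:,:,::-1],(768,576)).copy()
for q in proj(r['intrinsics'],r['view'],np.r_[jig2w(x,[bar(x[3],.048),bar(x[3],-.048)]),[o['tool_pos']]]): cv2.circle(im,tuple(int(v*1.5) for v in q),4,(0,0,255),1)
cv2.imwrite('pics/w2.png',im)
E
```

```text
[ 0.66007134 -0.19275452  0.23273313] [-1.79496357e+02 -5.70214905e-02  7.96827917e+01] 3.95 [ 36.85747958  26.46930227 -32.73716393  74.69403457  13.95798109
  83.29721603  -5.16570762]
```

View pics/w2.png

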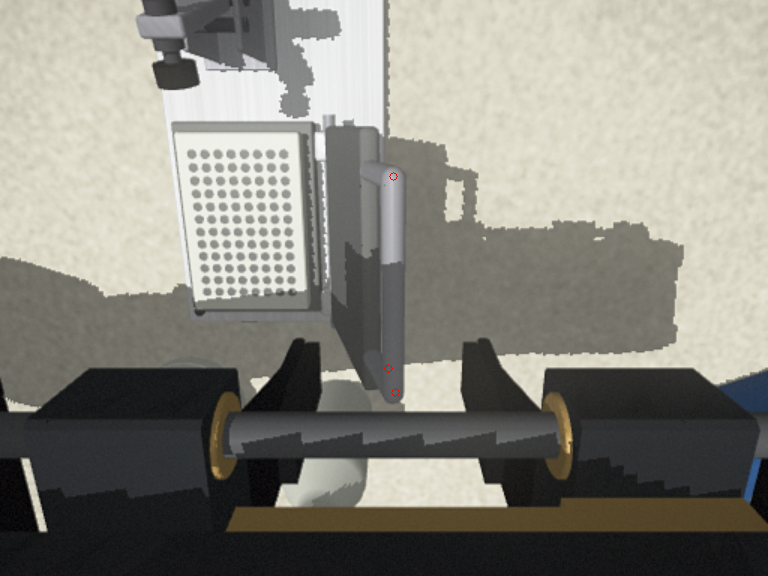

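The wrist view shows the predicted bar ends on the real bar at (393,176) and (395,392), with the bar centred between the fingers. I need to shift 14 mm along the bar, then descend and pinch.

Emit:
{"method": "play_rows", "body": {"steps": [[[0.007,0.001,0.016,0,0,0,0.05],[0.007,0.001,0.016,0,0,0,0.05],[0,0,0.015,0,0,0,0.05],[0,0,0.015,0,0,0,0.05],[0,0,0,0,0,0,0.05],[0,0,0,0,0,0,0.0],[0,0,0,0,0,0,0.0],[0,0,0,0,0,0,0.0],[0,0,0,0,0,0,0.0],[0,0,0,0,0,0,0.0]]], "force": 25}}

```text
time_s: 5.0
tool_pos: [0.666, -0.1769, 0.178]
tool_rot: [180.0, 0.0, 79.9]
force: [1.1, -0.1, 0.6]
grip_width: 0.0178
grasp_force: 0.0
```

Emit:
{"method": "play_rows", "body": {"steps": [[[0,0,0.005,0,0,0,0.0],[0,0,0,0,0,0,0.0],[0,0,0,0,0,0,0.0],[0,0,0,0,0,0,0.0]]], "force": 25}}

```text
time_s: 5.4
tool_pos: [0.6665, -0.1769, 0.1731]
tool_rot: [179.9, 0.0, 79.9]
force: [2.2, -0.1, 3.4]
grip_width: 0.0092
grasp_force: 25.0
```

```bash
python3 - <<'E'
import numpy as np
a=np.r_[np.linspace(1.857,.897,13),np.linspace(.897,.13,12)[1:]]
y=-.15*np.cos(a);z=-.15*np.sin(a)
for r in np.c_[np.diff(y),np.diff(z)].round(4):print(r[0],r[1])
E
```

```text
-0.0116 -0.0029
-0.0118 -0.002
-0.012 -0.001
-0.012 -0.0001
-0.012 0.0009
-0.0119 0.0018
-0.0117 0.0028
-0.0114 0.0037
-0.0111 0.0046
-0.0107 0.0055
-0.0102 0.0063
-0.0097 0.0071
-0.0079 0.0068
-0.0074 0.0073
-0.0069 0.0078
-0.0064 0.0083
-0.0058 0.0087
-0.0051 0.0091
-0.0045 0.0094
-0.0038 0.0097
-0.0031 0.01
-0.0024 0.0102
-0.0017 0.0103
```

Emit:
{"method": "play_rows", "body": {"steps": [[[0,-0.0116,-0.0029,0,0,0,0],[0,-0.0118,-0.002,0,0,0,0],[0,-0.012,-0.001,0,0,0,0],[0,-0.012,0,0,0,0,0],[0,-0.012,0.0009,0,0,0,0],[0,-0.0119,0.0018,0,0,0,0],[0,-0.0117,0.0028,0,0,0,0],[0,-0.0114,0.0037,0,0,0,0],[0,-0.0111,0.0046,0,0,0,0],[0,-0.0107,0.0055,0,0,0,0],[0,-0.0102,0.0063,0,0,0,0],[0,-0.0097,0.0071,0,0,0,0]]]}}

```text
time_s: 6.6
tool_pos: [0.5309, -0.152, 0.1453]
tool_rot: [-180.0, -0.0, 79.9]
force: [2.1, 0.8, 1.0]
grip_width: 0.0093
grasp_force: 25.0
```

Emit:
{"method": "play_rows", "body": {"steps": [[[0,-0.0079,0.0068,0,0,0,0],[0,-0.0074,0.0073,0,0,0,0],[0,-0.0069,0.0078,0,0,0,0],[0,-0.0064,0.0083,0,0,0,0],[0,-0.0058,0.0087,0,0,0,0],[0,-0.0051,0.0091,0,0,0,0],[0,-0.0045,0.0094,0,0,0,0],[0,-0.0038,0.0097,0,0,0,0],[0,-0.0031,0.01,0,0,0,0],[0,-0.0024,0.0102,0,0,0,0],[0,-0.0017,0.0103,0,0,0,0],[0,0,0,0,0,0,0]]]}}

```text
time_s: 7.8
tool_pos: [0.4753, -0.1421, 0.0457]
tool_rot: [-179.7, -0.1, 79.9]
force: [-3.8, 5.0, -0.8]
grip_width: 0.0091
grasp_force: 24.9
```

Emit:
{"method": "play_rows", "body": {"steps": [[[0,-0.0005,0.005,0,0,0,0],[0,-0.0005,0.005,0,0,0,0],[0,0,0.005,0,0,0,0],[0,0,0.003,0,0,0,0],[0,0,0,0,0,0,0],[0,0,0,0,0,0,0]]]}}

```text
time_s: 8.4
tool_pos: [0.4737, -0.1418, 0.0287]
tool_rot: [-179.6, -0.1, 79.9]
force: [-5.5, 5.4, -1.0]
grip_width: 0.0088
grasp_force: 25.0
```

Nearly there. I'll creep down until contact shows.

Emit:
{"method": "play_rows", "body": {"steps": [[[0,0,0.0015,0,0,0,0],[0,0,0,0,0,0,0],[0,0,0.0015,0,0,0,0],[0,0,0,0,0,0,0],[0,0,0,0,0,0,0]]]}}

```text
time_s: 8.9
tool_pos: [0.4737, -0.1418, 0.0257]
tool_rot: [-179.6, -0.1, 79.9]
force: [-5.8, 5.1, -1.0]
grip_width: 0.0085
grasp_force: 25.0
```

```bash
python3 - <<'E'
from cell import *
import cv2
r=read_camera('wrist')
cv2.imwrite('pics/w3.png',cv2.resize(r['frame'][:,:,::-1],(768,576)))
E
```

```text
(no output)
```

View pics/w3.png

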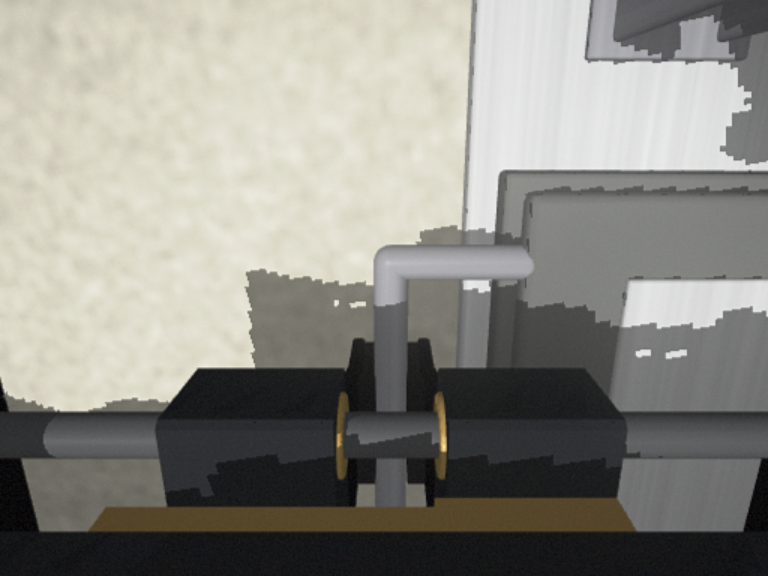

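The wrist view shows the cover lying flat over the nest, with the bar (from 390,258 downward) still pinched between the fingers. I'll press a little more to check the stop.

Emit:
{"method": "play_rows", "body": {"steps": [[[0,0,0.0015,0,0,0,0],[0,0,0,0,0,0,0],[0,0,0.0015,0,0,0,0],[0,0,0,0,0,0,0],[0,0,0,0,0,0,0]]]}}

```text
time_s: 9.45
tool_pos: [0.4736, -0.1418, 0.0227]
tool_rot: [-179.6, -0.0, 79.9]
force: [-5.3, 5.2, -1.3]
grip_width: 0.009
grasp_force: 25.0
```

Emit:
{"method": "play_rows", "body": {"steps": [[[0,0,0.0015,0,0,0,0],[0,0,0,0,0,0,0],[0,0,0.0015,0,0,0,0],[0,0,0,0,0,0,0],[0,0,0,0,0,0,0]]]}}

```text
time_s: 9.95
tool_pos: [0.4736, -0.1419, 0.0219]
tool_rot: [-179.6, 0.0, 79.9]
force: [-12.4, 7.2, 17.4]
grip_width: 0.0083
grasp_force: 23.7
```

```bash
python3 - <<'E'
from cell import *
from h import *
import cv2
r=read_camera('wrist');K,V=r['intrinsics'],r['view'];x=np.load('jig.npy');o=get_obs();print(o['tool_pos'],o['force'])
im=cv2.resize(r['frame'][:,:,::-1],(768,576)).copy()
for a in (0,.04,.08,.12): print(a,(proj(K,V,jig2w(x,[bar(a,.048)]))*1.5).round(1),(proj(K,V,jig2w(x,[[.064-.108*np.cos(a)+.0*np.sin(a),.068,.046+.108*np.sin(a)]]))*1.5).round(1))
print((proj(K,V,jig2w(x,[[-.06,.1,.012],[-.06,.06,.012]]))*1.5).round(1))
cv2.imwrite('pics/w4.png',im)
E
```

```text
[ 0.47363604 -0.14190071  0.02189902] [-13.25883046   7.22951223  18.277202  ]
0 [[394.4 267. ]] [[550.7 194.5]]
0.04 [[394.9 273. ]] [[555.9 196.7]]
0.08 [[396.3 279.5]] [[562.2 199.1]]
0.12 [[398.8 286.6]] [[569.5 201.5]]
[[476.6  77.8]
 [471.3 205.2]]
```

View pics/w4.png

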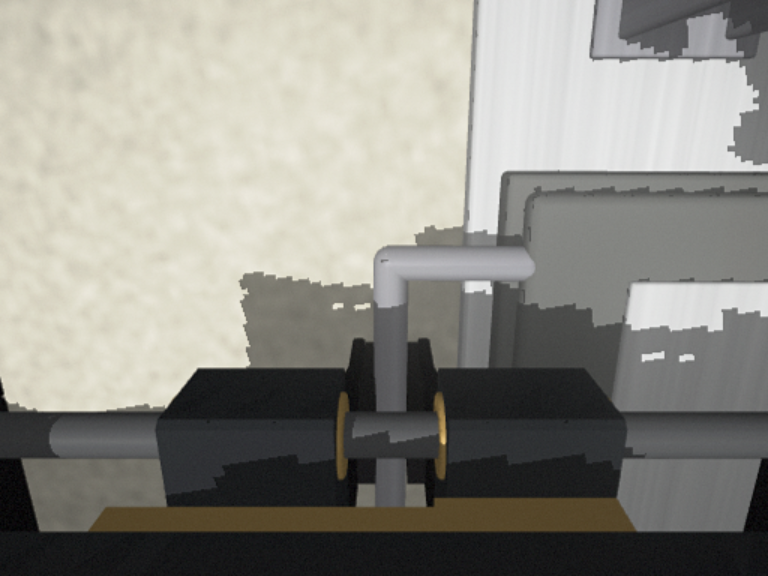

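The force has jumped to about 18 N and the bar corner at (390,262) matches closed (predicted 394,267), so the cover is on its stop. Next I release and rise.

Emit:
{"method": "play_rows", "body": {"steps": [[[0,0,-0.001,0,0,0,0.028],[0,0,0,0,0,0,0.028],[0,0,0,0,0,0,0.028],[0,0,0,0,0,0,0.028],[0,0,-0.01,0,0,0,0.028],[0,0,-0.02,0,0,0,0.028],[0,0,-0.03,0,0,0,0.028],[0,0,-0.04,0,0,0,0.028],[0,0,-0.04,0,0,0,0.05],[0,0,-0.04,0,0,0,0.05],[0,0,-0.04,0,0,0,0.05],[0,0,-0.04,0,0,0,0.05]]]}}

```text
time_s: 11.2
tool_pos: [0.4766, -0.1429, 0.2848]
tool_rot: [179.9, 0.1, 79.9]
force: [0.3, -0.2, 0.0]
grip_width: 0.0479
grasp_force: 0.0
```

Emit:
{"method": "play_rows", "body": {"steps": [[[0.03,0.0169,0,0,0,0,0.06],[0.03,0.0169,0,0,0,0,0.06],[0.03,0.0169,0,0,0,0,0.06],[0.03,0.0169,0,0,0,0,0.06],[0.03,0.0169,0,0,0,0,0.06],[0,0,0,0,0,0,0.06],[0,0,0,0,0,0,0.06]]]}}

```text
time_s: 11.9
tool_pos: [0.5864, -0.0095, 0.2824]
tool_rot: [-180.0, -0.0, 80.0]
force: [0.1, 0.3, 0.2]
grip_width: 0.0599
grasp_force: 0.0
```

```bash
python3 - <<'E'
from cell import *
from h import *
import cv2
r=read_camera('wrist');K,V=r['intrinsics'],r['view'];x=np.load('jig.npy');o=get_obs();print(o['tool_pos'],o['tool_rot'],o['force'])
im=cv2.resize(r['frame'][:,:,::-1],(768,576)).copy()
for q in proj(K,V,np.r_[jig2w(x,[grip(.1,.144),grip(.1,.125),grip(.1,.072)]),[o['tool_pos']]]): cv2.circle(im,tuple(int(v*1.5) for v in q),4,(0,0,255),1);print(q*1.5)
cv2.imwrite('pics/w5.png',im)
cv2.imwrite('pics/s5.png',cv2.resize(read_camera('scene')['frame'][140:240,170:290,::-1],(720,600)))
E
```

```text
[ 0.58610233 -0.01078954  0.28240404] [1.79996646e+02 4.24458101e-02 7.98499640e+01] [ 0.14121338 -1.45476972 -0.84132593]
[388.50614365 294.56073639]
[388.65488247 286.59209598]
[388.97946316 269.20277625]
[388.57078625 371.42963432]
```

View pics/w5.png

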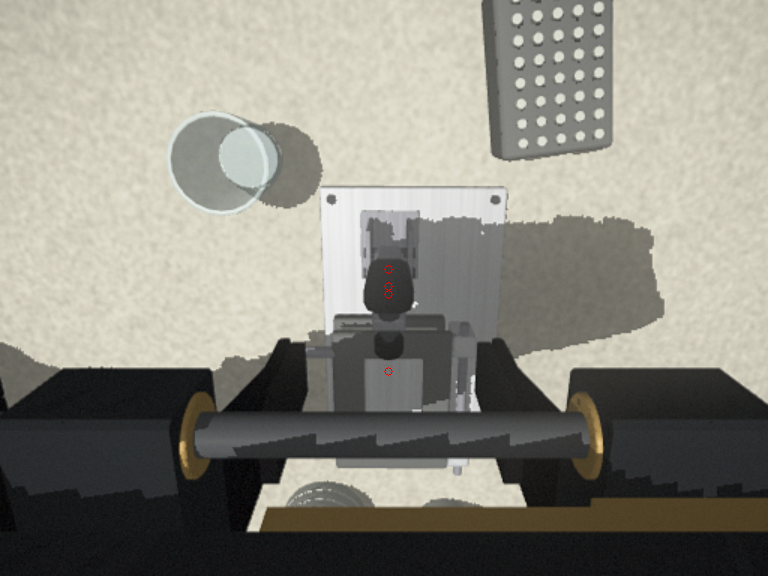

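View pics/s5.png

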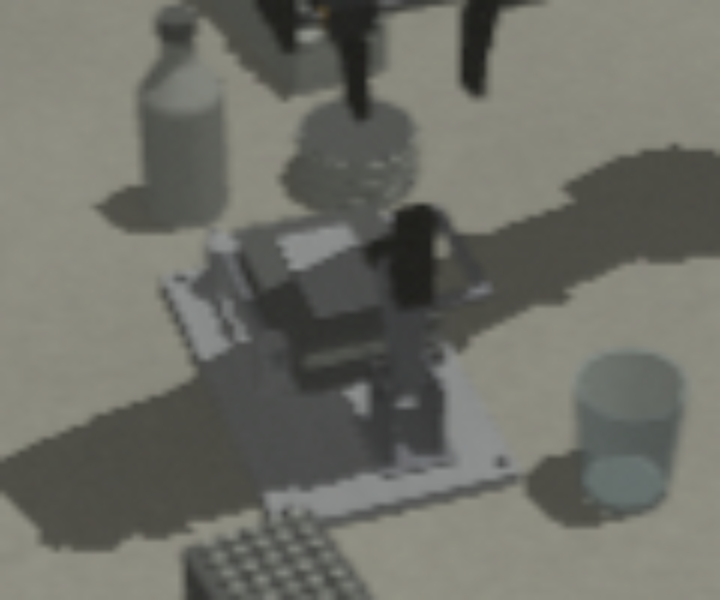

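The wrist view shows the predicted grip points on the black grip at (388,285), centred between the fingers. The scene crop shows the cover lying closed and the handle upright. I'll descend and pinch the grip.

Emit:
{"method": "play_rows", "body": {"steps": [[[0,0,0.029,0,0,0,0.05],[0,0,0.029,0,0,0,0.05],[0,0,0.029,0,0,0,0.05],[0,0,0.029,0,0,0,0.05],[0,0,0,0,0,0,0.05],[0,0,0,0,0,0,0],[0,0,0,0,0,0,0],[0,0,0,0,0,0,0],[0,0,0,0,0,0,0],[0,0,0,0,0,0,0]]], "force": 35}}

```text
time_s: 13.0
tool_pos: [0.5852, -0.0094, 0.1675]
tool_rot: [-179.9, 0.0, 79.9]
force: [-6.2, 1.5, 5.6]
grip_width: 0.026
grasp_force: 35.0
```

```bash
python3 - <<'E'
import numpy as np
for r in (.125,):
    a=np.linspace(.1,1.54,25)
    print(np.c_[np.diff(r*np.sin(a)),-np.diff(r*np.cos(a))].round(4).tolist())
E
```

```text
[[0.0074, 0.001], [0.0074, 0.0014], [0.0073, 0.0019], [0.0071, 0.0023], [0.007, 0.0027], [0.0068, 0.0031], [0.0066, 0.0035], [0.0064, 0.0039], [0.0061, 0.0043], [0.0059, 0.0047], [0.0056, 0.005], [0.0053, 0.0053], [0.0049, 0.0056], [0.0046, 0.0059], [0.0042, 0.0062], [0.0039, 0.0064], [0.0035, 0.0066], [0.0031, 0.0068], [0.0026, 0.007], [0.0022, 0.0072], [0.0018, 0.0073], [0.0013, 0.0074], [0.0009, 0.0074], [0.0005, 0.0075]]
```

Emit:
{"method": "play_rows", "body": {"steps": [[[0.0074,0,0.001,0,0,0,0],[0.0074,0,0.0014,0,0,0,0],[0.0073,0,0.0019,0,0,0,0],[0.0071,0,0.0023,0,0,0,0],[0.007,0,0.0027,0,0,0,0],[0.0068,0,0.0031,0,0,0,0],[0.0066,0,0.0035,0,0,0,0],[0.0064,0,0.0039,0,0,0,0],[0.0061,0,0.0043,0,0,0,0],[0.0059,0,0.0047,0,0,0,0],[0.0056,0,0.005,0,0,0,0],[0.0053,0,0.0053,0,0,0,0]]]}}

```text
time_s: 14.2
tool_pos: [0.5992, 0.0675, 0.1296]
tool_rot: [-179.9, 0.2, 79.9]
force: [-8.5, -1.1, 12.8]
grip_width: 0.0256
grasp_force: 35.0
```

Emit:
{"method": "play_rows", "body": {"steps": [[[0.0049,0,0.0056,0,0,0,0],[0.0046,0,0.0059,0,0,0,0],[0.0042,0,0.0062,0,0,0,0],[0.0039,0,0.0064,0,0,0,0],[0.0035,0,0.0066,0,0,0,0],[0.0031,0,0.0068,0,0,0,0],[0.0026,0,0.007,0,0,0,0],[0.0022,0,0.0072,0,0,0,0],[0.0018,0,0.0073,0,0,0,0],[0.0013,0,0.0074,0,0,0,0],[0.0009,0,0.0074,0,0,0,0],[0.0,0,0.003,0,0,0,0]]]}}

```text
time_s: 15.4
tool_pos: [0.6065, 0.1076, 0.0518]
tool_rot: [179.9, -0.5, 80.1]
force: [0.4, 12.0, 2.3]
grip_width: 0.0251
grasp_force: 35.0
```

Emit:
{"method": "play_rows", "body": {"steps": [[[0,0,0.002,0,0,0,0],[0,0,0.002,0,0,0,0],[0,0,0,0,0,0,0],[0,0,0,0,0,0,0]]]}}

```text
time_s: 15.8
tool_pos: [0.6066, 0.1081, 0.0481]
tool_rot: [179.9, -0.6, 80.1]
force: [-1.0, 12.4, 1.0]
grip_width: 0.0253
grasp_force: 35.0
```

Emit:
{"method": "play_rows", "body": {"steps": [[[0,0,0.002,0,0,0,0],[0,0,0,0,0,0,0],[0,0,0.002,0,0,0,0],[0,0,0,0,0,0,0]]]}}

```text
time_s: 16.2
tool_pos: [0.6067, 0.1085, 0.0441]
tool_rot: [179.9, -0.6, 80.1]
force: [1.4, 12.2, 0.2]
grip_width: 0.0254
grasp_force: 35.1
```

Emit:
{"method": "play_rows", "body": {"steps": [[[0,0,0.002,0,0,0,0],[0,0,0,0,0,0,0],[0,0,0.002,0,0,0,0],[0,0,0,0,0,0,0]]]}}

```text
time_s: 16.6
tool_pos: [0.6067, 0.1087, 0.0403]
tool_rot: [179.9, -0.6, 80.1]
force: [-0.9, 13.8, 0.6]
grip_width: 0.0253
grasp_force: 35.0
```

```bash
python3 - <<'E'
from cell import *
import cv2,numpy as np
r=read_camera('scene');w=read_camera('wrist')
a=cv2.resize(r['frame'][140:240,170:290,::-1],(480,400),interpolation=2);b=cv2.resize(w['frame'][:,:,::-1],(320,240))
im=np.zeros((400,800,3),np.uint8);im[:,:480]=a;im[:240,480:]=b
cv2.imwrite('pics/s6.png',im)
E
```

```text
(no output)
```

View pics/s6.png

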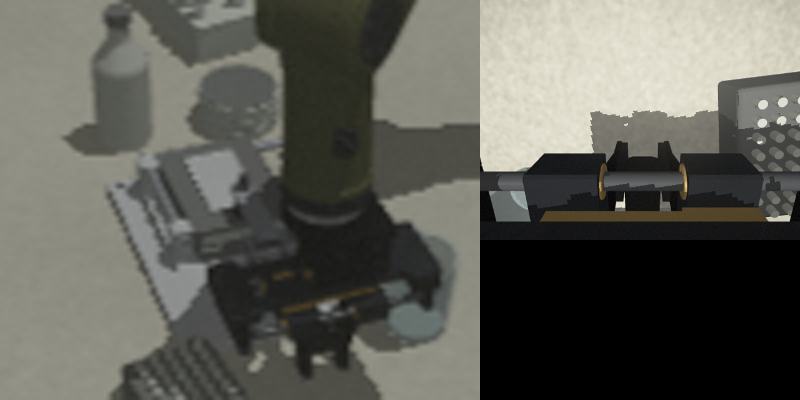

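The scene crop shows the holding arm down on the cover and the handle about level in the fingers. I'll release, rise and check.

Emit:
{"method": "play_rows", "body": {"steps": [[[0,0,0,0,0,0,0.042],[0,0,0,0,0,0,0.042],[0,0,0,0,0,0,0.042],[0,0,0,0,0,0,0.042],[0,0,-0.01,0,0,0,0.042],[0,0,-0.02,0,0,0,0.042],[0,0,-0.03,0,0,0,0.042],[0,0,-0.04,0,0,0,0.042],[0,0,-0.04,0,0,0,0.042],[0,0,-0.04,0,0,0,0.042],[0,0,-0.04,0,0,0,0.042],[0,0,0,0,0,0,0.042]]]}}

```text
time_s: 17.9
tool_pos: [0.6088, 0.1012, 0.2657]
tool_rot: [179.4, -0.2, 79.8]
force: [-0.1, 0.0, 0.2]
grip_width: 0.0419
grasp_force: 0.0
```

```bash
python3 - <<'E'
from cell import *
from h import *
import cv2
r=read_camera('wrist');K,V=r['intrinsics'],r['view'];x=np.load('jig.npy');print(get_obs()['force'])
im=r['frame'][:,:,::-1].copy()
for a in (.9,1.25,1.42,1.5):print(a,proj(K,V,jig2w(x,[grip(a,.144),grip(a,.108)])).round(1).tolist())
for q in silhouettes('wrist','handle_grip')[:1]:print(q['p'],q['extent'])
s=read_camera('scene');c=np.load('cal_scene.npz')
for a in (.9,1.25,1.42,1.5):print(a,proj(c['K'],c['V'],jig2w(x,[grip(a,.144),grip(a,.072)])).round(1).tolist())
for q in silhouettes('scene','handle_grip')[:1]:print(q['p'],q['extent'])
o=np.zeros((400,800,3),np.uint8);o[:300,:400]=cv2.resize(im,(400,300));o[:,400:]=cv2.resize(s['frame'][140:240,180:280,::-1],(400,400));cv2.imwrite('pics/f.png',o)
E
```

```text
[-0.53962848  0.17261297 -0.8541195 ]
0.9 [[254.1, 198.9], [254.6, 219.1]]
1.25 [[254.1, 160.9], [254.6, 190.8]]
1.42 [[254.2, 150.5], [254.6, 182.1]]
1.5 [[254.2, 147.3], [254.6, 179.1]]
0.7 [240.2, 146.1, 268.2, 262.7]
0.9 [[248.6, 203.9], [242.7, 204.1]]
1.25 [[250.8, 217.9], [243.8, 210.8]]
1.42 [[251.3, 224.1], [244.0, 213.8]]
1.5 [[251.3, 226.8], [244.1, 215.1]]
0.53 [237.9, 204.5, 252.7, 229.5]
```

View pics/f.png

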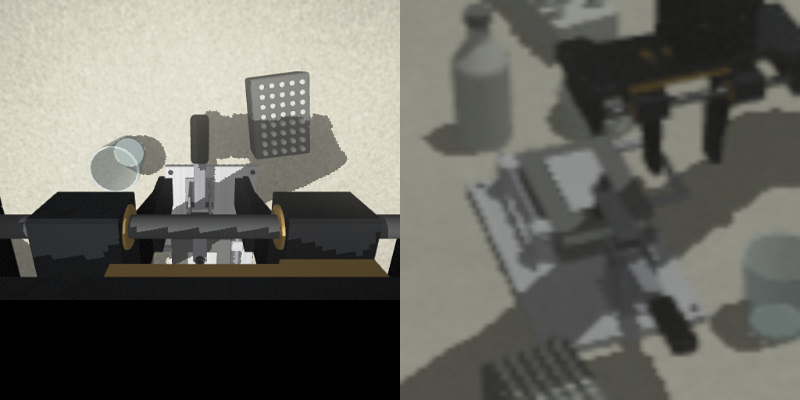

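The last view shows the handle level, with its grip end at row 146 (147.3 is predicted for 1.5 rad). The arm is on the closed cover, the bystanders are in place and the gripper is clear.

```bash
python3 -c "
from cell import *
print(sign_off())"
```

```text
the job is handed in; nothing more can be done
None
```

The cover was lowered onto its stop without falling, the toggle clamp is locked on it at about 1.5 rad as read from the last wrist image, and the job was handed in at about 18 s with the gripper clear; no verdict came back.

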